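Back the ratchet clamp off one notch

TASK

The ratchet clamp has the little board boxed in too snugly: with a fingertip, push the cross bar of its pawl so that the pawl lifts out of the toothed wheel and tips over to rest against its stop. Then push the crank handle so that the wheel turns backward (its top moving towards the board) by one notch, and push the pawl back over so that it drops fully down into the next gap of the wheel. Only push, without forcing anything; leave the board lying in the clamp and the other things on the bench where they are.

Things in the scene. Friction and masses are not known exactly. Their poses are not given: they have to be found in the camera images.
- clamp_frame: Fixed frame of the ratchet clamp: plywood base 320 x 98 x 15 mm, frame x -65 to 255, y -51 to 47. Origin on the bench below the wheel axle; z up; x level along the rack from the wheel to the board and wooden fence (roughly to the robot's right); y level along the axles to the back (roughly away from the robot). Wooden fence at x 231 to 245, 60 mm high. All positions below are in this frame, mm.
- wheel_axle (a point): Point on the wheel's axle, which lies along the frame's y, at x 0, y 0, z 85. The steel ratchet wheel turns here: 120 mm across the teeth, y -8 to 8, 6 teeth 12 mm deep. A steel upright stands behind it: x -25 to 25, y 12 to 20, up to z 103.
- pawl_pivot (a point): Point on the pawl's pivot, which lies along the frame's y, at x 80, y 0, z 143. The steel pawl (80 mm long, y -9 to 9) reaches from it towards -x onto the wheel's top. Steel upright behind it: x 65 to 95, y 12 to 20, up to z 155; its stop pin is at x 107, z 172, y -8 to 18. Tipped over, the pawl's top is at about x 115, z 217.
- wheel (a joint): Wheel turn, rad; positive is backward (top and crank move to the frame's +x). A notch is 1.047. Starts at -0.22 to -0.06; pawl down, it stops on the pawl at 0, forward at -0.27. With the pawl down in the next gap the wheel stands between about 0.65 and 1.05 (0.87 is safe); past 1.05 the nose lands on a tooth. Friction 0.15 N m (2 N at the handle): stays where left. The jaw draws back 12 mm per rad.
- pawl (a joint): Pawl turn, rad: 0 fully down in a gap of the wheel, growing as its nose lifts and swings over to the frame's +x; clear of the teeth above 0.25. It balances at about 1.13; from there its weight drops it onto its stop at 1.85, where it rests, or back down. 200 g: a push of 1 to 3 N on the bar moves it.
- pawl_bar (a point): On the axis of the pawl's cross bar, a steel sleeve 14 mm thick that turns freely on its rod, along the frame's y from y 10 to 62; this point is at y 45, free on both sides. 64 mm from the pivot: x 30, z 183 with the pawl down; x 132, z 180 tipped over; highest z 207 between, so a level push with an upright finger, tip 15 mm below the bar, takes it the whole way.
- crank_handle (a point): Middle of the crank's round wooden handle, 16 mm thick, free to spin, along the frame's y from y -72 to -20 (sticks out on the robot's side); this point is at y -50. It circles the axle at radius 75: x -37, z 150 at wheel 0; straight above the axle, z 160, at 0.52; x 37, z 150 at 1.047. Crank arm at y -22 to -14.
- jaw_face (a point): Middle of the steel jaw's face that looks at the board; moves with the wheel.
- small_board: Loose small wooden board, 75 x 100 x 22 mm, lying flat on the clamp's base between the jaw and the wooden fence. Origin at the centre of its underside, z up. Must stay lying there.
- wax_tin: Bystander: round wax tin, 69 mm across, 36 mm high; origin at the centre of its underside.
- sanding_block: Bystander: sanding block 64 x 115 x 36 mm; origin at the centre of its underside.
- glue_bottle: Bystander: upright glue bottle, 47 mm across, 148 mm high; origin at the centre of its underside.
- offcut: Bystander: wooden offcut 90 x 55 x 32 mm to the left behind the clamp; origin at the centre of its underside.
Not all that is in view belongs to the job. What is shaped like the small_board but purple or yellow is not meant.

How it is judged:
By the outcome, as a careful person would: the job done as asked, in the order asked, and still so for the second after the job is handed in, with the robot touching nothing.
It also fails if it takes over 56 s, if anything falls off the work surface, if the arm or the gripper's body presses on something with over 40 N, if the wrist force passes 120 N, or if a joint passes its speed limit or range.

ROBOT

A 6-joint arm with a two-finger parallel gripper is mounted at the origin on a cart in front of the work surface, level with it; the furniture and walls round the work are solid. World frame = base frame: x ahead of the robot, y to its left, z up, the work surface at z = 0. Lengths are in m, angles in degrees, forces in N, time in s.
With the tool pointing down it reaches from about 0.3 to 1 m from the base axis. Payload 5.1 kg.
Tool frame: the origin (TCP) lies midway between the tips of the shut fingers; the grasp point (between the pads) lies 19 mm behind it (r.hold_point_z is the distance from the TCP to the grasp point, in m); z points along the fingers, y is the direction in which the jaws open and shut (so a half turn about z gives the same grasp; the last joint's range is limited). The gripper opens to 95 mm and grips with 3 to 60 N. Pads are 20 mm wide; open, the fingers measure 119 mm over their backs; the gripper's body (75 mm by 180 mm) begins 59 mm behind the grasp point.
Start: joints at [69.809, 7.093, 94.555, -0, 78.352, -4.733], TCP at [0.173, 0.626, 0.215] pointing down, gripper open.
Joint ranges: [-149.61, 149.61], [-58.7, 133.49], [1.44, 155.28], [-77.14, 257.14], [18.33, 153.61], [-166.67, 166.67]. Speed limits (degrees/s): [147.25, 147.25, 180, 180, 180, 180].

INTERFACE

Orientations are given as [roll, pitch, yaw] about the fixed x, y, z axes, in that order (R = Rz(yaw) Ry(pitch) Rx(roll)).
In Python, from workcell import r, vision gives the robot as it stands.
- The arm moves only by the shell command python3 -m pendant 'ROWS' [FORCE]. ROWS is JSON, a list of rows, each an object of numbers: "gripper": the closure, from 0 (fully open) to 1 (shut); "tx", "ty", "tz": the shift along the tool's x, y, z in m; "turn": the turn about the tool's z in degrees. A call has 1 to 10 rows; each row is the pose to reach, as a shift and turn from the pose commanded when the call began, along the tool's axes at that moment; what a row does not reach only later rows make up. A row lasts 1/10 s, in which the tool goes at most 50 mm and 8.59 degrees, less where a joint would pass 70% of its speed; a pose out of reach is approached as far as the arm can. A call with a gripper value outside its range is refused whole. The fingers move at their own pace and stop on an object; FORCE is the grip in N (left out, the last holds). Time passes only in rows, so rows that repeat a pose let the fingers close. It gives the time, the measured TCP pose, the force and the opening at its end, in the units of the state.
- r.read_state(): the state, without advancing time (a new reading comes with each control period).
- vision.get_image(name): name is "scene" or "top" or "wrist"; returns a dict with "color" (384x512x3 uint8, red, green, blue), "range_z" (384x512 float32, m along the optical axis (not along the pixel's ray), 0 where there is no reading), "K" (3x3 intrinsics, pixels), "pose" (4x4, takes a point from camera to world coordinates). Camera axes: x right, y down, z forward; pixel columns grow to the right and rows downward; lengths in m; the calibration is good to about 2 mm. A picture is of the moment at which its call begins.
- r.finish_job(): hands the job in, once; it reports no verdict.
The state is a dict: "time": time; "q": joint angles; "qd": joint speeds; "tau": joint torques, N m; "tcp_pos": TCP position; "ee_rot": TCP orientation; "contact_force": force on the tool from outside, world axes, zero at the start; "wrist_torque": the same for the moment, N m; "finger_gap": finger opening in m.
Only numpy, scipy, OpenCV 4.12 (cv2) and the standard library are available. Lean on these libraries where they do the work, as an engineer would, in place of code of your own. Each camera call takes 0.05 s, during which the arm holds its last target.

## Working session

There is one attempt and no reset: what is moved stays moved. The work goes in short steps, Python scripts to look and compute and a shell command to move; the robot and the scene stay as the last step left them, time stands still between calls to the robot, and variables do not carry over. Pictures are saved under pics/ and viewed, and the job is handed in when it is done.

```bash
ls; mkdir -p pics
python3 - <<'E'
from workcell import r, vision
import cv2,numpy as np
s=r.read_state();print(s['time'],s['tcp_pos'],s['ee_rot'],s['contact_force'],s['finger_gap'],r.hold_point_z)
for n in ['scene','top','wrist']:
    d=vision.get_image(n);cv2.imwrite(f'pics/{n}0.png',d['color'][:,:,::-1]);np.savez(f'pics/{n}0.npz',**d);print(n,d['K'].tolist(),d['pose'].round(4).tolist())
E
```

```text
pics
0.0 [0.17304333 0.62589061 0.21338638] [-1.79883205e+02 -1.09082552e-02  1.64542254e+02] [ 0.14281086 -0.41201019  0.31101161] 0.09488509108059212 0.0188
scene [[373.66959076161544, 0.0, 256.3942151394642], [0.0, 373.66959076161544, 192.92830215513732], [0.0, 0.0, 1.0]] [[0.8604, -0.3451, 0.3748, 0.0323], [-0.5094, -0.5644, 0.6496, -0.8604], [-0.0127, -0.7499, -0.6614, 0.8877], [0.0, 0.0, 0.0, 1.0]]
top [[419.85095323092025, 0.0, 255.49973734863366], [0.0, 419.85095323092025, 202.8278328310496], [0.0, 0.0, 1.0]] [[0.0258, -0.996, 0.0855, 0.3446], [-0.9996, -0.025, 0.0108, -0.1201], [-0.0086, -0.0857, -0.9963, 1.4323], [0.0, 0.0, 0.0, 1.0]]
wrist [[345.2635637638498, 0.0, 255.6063694567501], [0.0, 345.2635637638498, 187.45576564916905], [0.0, 0.0, 1.0]] [[0.2679, 0.9345, 0.2343, 0.1077], [0.9634, -0.2592, -0.0678, 0.6449], [-0.0026, 0.2439, -0.9698, 0.386], [0.0, 0.0, 0.0, 1.0]]
```

View pics/scene0.png

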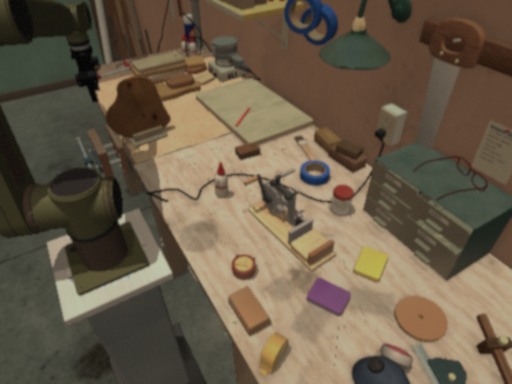

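View pics/top0.png

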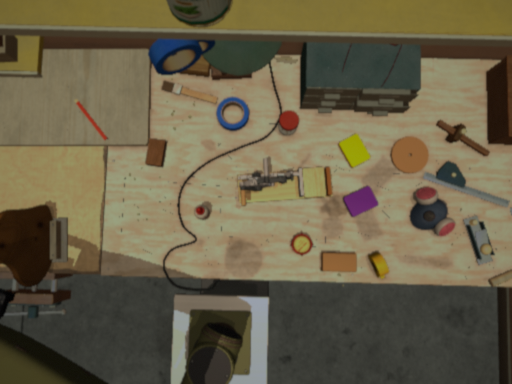

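Run:
```python
import cv2,numpy as np
a=cv2.imread('pics/top0.png')[145:215,225:345];cv2.imwrite('pics/topc.png',cv2.resize(a,None,fx=6.5,fy=6.5,interpolation=cv2.INTER_CUBIC))
a=cv2.imread('pics/scene0.png')[160:280,225:355];cv2.imwrite('pics/scenec.png',cv2.resize(a,None,fx=5,fy=5,interpolation=cv2.INTER_CUBIC))
```

```text
(no output)
```

View pics/topc.png

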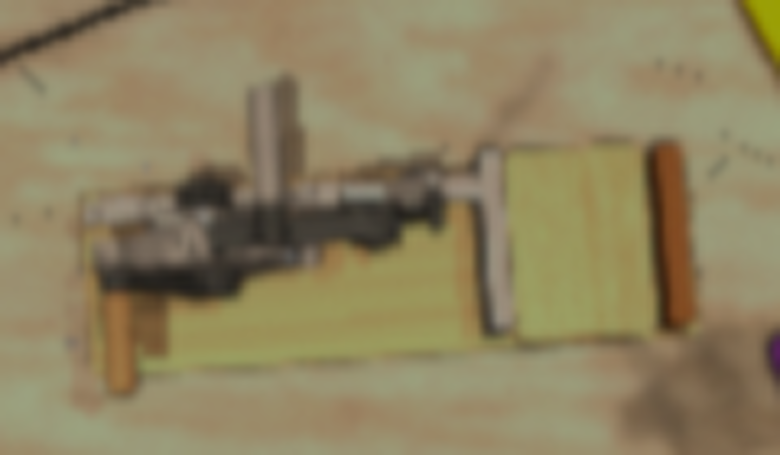

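View pics/scenec.png

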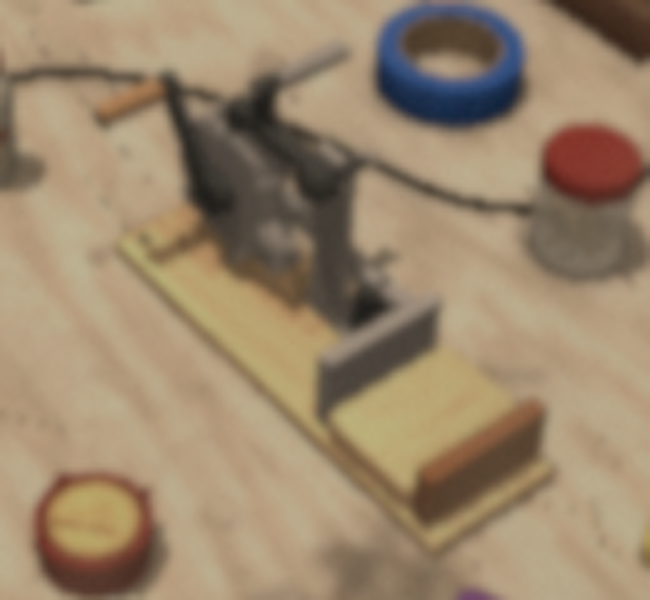

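```bash
cat > h.py <<'E'
import numpy as np
def load(n):
    return np.load(f'pics/{n}.npz')
def ray(d,u,v,z):
    K,P=d['K'],d['pose'];c=np.array([(u-K[0,2])/K[0,0],(v-K[1,2])/K[1,1],1]);w=P[:3,:3]@c;o=P[:3,3]
    return o+w*(z-o[2])/w[2]
def proj(d,p):
    P=d['pose'];K=d['K'];c=P[:3,:3].T@(np.asarray(p)-P[:3,3]);q=K@c;return q[:2]/q[2]
def cloud(d):
    Z=d['range_z'];v,u=np.indices(Z.shape);K=d['K'];c=np.stack([(u-K[0,2])/K[0,0]*Z,(v-K[1,2])/K[1,1]*Z,Z],-1)
    return c@d['pose'][:3,:3].T+d['pose'][:3,3]
E
python3 - <<'E'
from h import *
t=load('top0')
pt=lambda x,y,z:ray(t,(x+.5)/6.5+225-.5,(y+.5)/6.5+145-.5,z)
for nm,x,y,z in [('FL base',95,375,.015),('FR base',697,330,.015),('BL',82,195,.015),('fence bl',648,143,.06),('fence br',682,143,.06),('fence fr',692,326,.06),('fence fl',665,328,.06),('handle top l',106,295,.145),('handle front',120,392,.145),('bar far end',258,80,.185),('bar near',262,185,.185)]: print(nm,pt(x,y,z).round(4))
C=cloud(t)
import cv2
c=t['color'].astype(int)
# fence cloud
R=C[145:215,225:345]; cc=c[145:215,225:345]
z=R[...,2]
print((z[::4,::4]*1000).round().astype(int).tolist())
E
```

```text
FL base [ 0.4667 -0.0495  0.015 ]
FR base [ 0.4981 -0.3626  0.015 ]
BL [ 0.5612 -0.0399  0.015 ]
fence bl [ 0.588  -0.3291  0.06  ]
fence br [ 0.5884 -0.3463  0.06  ]
fence fr [ 0.4952 -0.3524  0.06  ]
fence fl [ 0.4938 -0.3388  0.06  ]
handle top l [ 0.4937 -0.0601  0.145 ]
handle front [ 0.4477 -0.068   0.145 ]
bar far end [ 0.591  -0.1294  0.185 ]
bar near [ 0.5419 -0.1324  0.185 ]
[[6, 1, 0, 0, -2, 9, 4, -3, 2, 3, 3, -3, 2, -3, -1, -3, 4, 4, 4, -3, 3, -3, 0, 4, -3, -3, 4, -7, -5, 23], [-4, -2, 8, 5, 0, -1, 1, 3, 1, 0, 1, -3, 5, 2, -1, -3, 1, 0, -2, 1, 1, 0, 4, 1, 4, 4, -1, -5, -3, 15], [9, 1, 2, -3, -4, 1, -4, 2, 1, 3, 0, 0, 1, 0, -3, -4, 4, -7, -1, 0, 4, -3, -5, 0, -2, 2, 3, 0, -5, 0], [2, 2, -6, 8, -1, -5, -9, -2, -1, 6, -7, -3, -5, -3, 2, 2, 0, 0, 5, -1, 1, 3, 4, -5, 3, 0, -1, 5, 4, -3], [1, 1, 4, 2, 5, -5, 3, -6, -1, 5, 190, -4, -3, 3, 1, 4, -3, 2, -2, 0, -4, 4, 0, -2, 1, -5, -1, -2, -3, -5], [-2, 4, -4, -2, 1, -3, 5, 0, -6, 3, 189, 0, 1432, -1, 0, 1, -3, -1, -1, 5, 2, -1, 0, 4, 0, -1, 2, 0, -1, -2], [1, 0, 2, -3, -6, -2, 3, 8, 0, -6, 192, -8, -1, 1, 6, 1, 0, 0, 0, 73, 35, 35
[... 637 characters left out ...]
36, 35, 55, 1, 1, -5], [1, -2, 2, -3, 150, 150, 12, 10, 17, 13, 15, 13, 17, 16, 12, 15, 17, 21, 16, 73, 37, 34, 40, 41, 34, 38, 57, 2, -2, -3], [1, 2, -1, 2, 152, 150, 11, 12, 19, 13, 14, 15, 12, 18, 16, 14, 16, 16, 13, 10, 21, 11, 8, 11, -1, -5, 3, -5, -9, -5], [3, -2, 0, 2, 148, 151, 18, 16, 9, 5, -2, -1, 2, -1, -3, -2, -1, 4, -3, -4, -5, 1, -1, 4, -2, -1, 1, 0, 4, -2], [-2, 4, -1, 0, 2, 4, -4, -3, 7, 6, 8, -2, -4, 5, 2, 1, 0, 2, -4, -3, -1, -5, -6, -3, -3, 0, 1, 2, 2, -1], [2, -4, -5, 2, -4, 3, 0, 3, -1, -1, 3, -4, -4, 1, 2, -3, -3, -5, 3, -3, -7, -3, -1, 1, -4, 1, 1, 2, -1, -4], [-3, 0, -1, -2, 1, -3, -2, 2, -4, 5, -4, -6, -6, -3, 1, 1, 0, -4, -4, -1, 0, -4, -4, -4, -3, 1, 0, -6, -5, 3]]
```

Run:
```python
from h import *
import cv2
t=load('top0');C=cloud(t);sub=np.zeros(C.shape[:2],bool);sub[150:212,235:335]=1
Z=C[...,2];col=t['color'].astype(int)
hsv=cv2.cvtColor(t['color'],cv2.COLOR_RGB2HSV)
def rect(m,z,nm):
    v,u=np.nonzero(m);p=np.array([ray(t,a,b,z)[:2] for a,b in zip(u,v)])
    c,s,a=cv2.minAreaRect((p*1000).astype(np.float32));print(nm,len(u),np.round(c,1),np.round(s,1),round(a,2),'mean',p.mean(0).round(4))
m=sub&(Z>.052)&(Z<.068);m[:,:320]=0;rect(m,.06,'fence')
m=sub&(Z>.025)&(Z<.047);m[:,:300]=0;rect(m,.037,'board')
m=sub&(Z>.14)&(Z<.16);m[:188]=0;m[:,250:]=0;rect(m,.15,'handle')
m=sub&(Z>.18)&(Z<.2);rect(m,.19,'bar')
m=sub&(Z>.008)&(Z<.022);rect(m,.015,'base')
m=sub&(Z>.008);rect(m,.015,'all')
for th in (-84.3,-84.8,-85.3):
  x=np.array([np.cos(np.radians(th)),np.sin(np.radians(th))]);y=np.array([-x[1],x[0]])
  FL=np.array([.4667,-.0495]);print(th,'O from FL',FL+.065*x+.051*y)
  f=np.array([.5414,-.3417]);print('O from fence',f-.238*x+.002*y)
```

```text
fence 128 [ 542.1 -342.7] [90.4 15.6] 5.32 mean [ 0.5415 -0.3431]
board 680 [ 541.  -303.2] [100.7  83.4] 5.65 mean [ 0.5403 -0.2998]
handle 91 [473.2 -68.8] [52.5 21.5] 1.42 mean [ 0.4746 -0.0673]
bar 109 [ 551.9 -134.4] [70.1 13.5] 5.16 mean [ 0.5517 -0.1343]
base 993 [ 552.4 -194. ] [191.4 330.6] 9.92 mean [ 0.5107 -0.1683]
all 2850 [ 544.4 -199.1] [205.3 327.2] 2.67 mean [ 0.5324 -0.2008]
-84.3 O from FL [ 0.52390362 -0.1091133 ]
O from fence [ 0.51975201 -0.10467813]
-84.8 O from FL [ 0.52338122 -0.10961022]
O from fence [ 0.52182121 -0.10449825]
-85.3 O from FL [ 0.52285451 -0.11010257]
O from fence [ 0.52389191 -0.10433642]
```

```bash
python3 -m pendant '[{"gripper":1,"tz":-0.04},{"gripper":1,"tx":-0.03,"ty":-0.03,"tz":-0.06,"turn":8},{"gripper":1,"tx":-0.06,"ty":-0.06,"tz":-0.06,"turn":16},{"gripper":1,"tx":-0.09,"ty":-0.09,"tz":-0.06,"turn":24},{"gripper":1,"tx":-0.12,"ty":-0.12,"tz":-0.06,"turn":32},{"gripper":1,"tx":-0.15,"ty":-0.15,"tz":-0.06,"turn":40},{"gripper":1,"tx":-0.18,"ty":-0.18,"tz":-0.06,"turn":48},{"gripper":1,"tx":-0.21,"ty":-0.21,"tz":-0.06,"turn":56},{"gripper":1,"tx":-0.24,"ty":-0.24,"tz":-0.06,"turn":64},{"gripper":1,"tx":-0.27,"ty":-0.27,"tz":-0.06,"turn":69.4}]' 30
cat >> h.py <<'E'
TH=np.radians(-84.9);O=np.array([.5225,-.1065,0.])
X=np.array([np.cos(TH),np.sin(TH),0]);Y=np.array([-X[1],X[0],0])
def F2W(x,y,z): return O+X*x/1e3+Y*y/1e3+np.array([0,0,z/1e3])
def W2F(p): d=np.asarray(p)-O; return np.array([d@X,d@Y,d[2]])*1e3
def step(x,y,z):
    from workcell import r
    from scipy.spatial.transform import Rotation as Ro
    s=r.read_state();R=Ro.from_euler('xyz',s['ee_rot'],degrees=True).as_matrix()
    print('t',round(s['time'],2),'tcpF',W2F(s['tcp_pos']).round(1),'rot',s['ee_rot'].round(1),'f',s['contact_force'].round(1),'gap',round(s['finger_gap'],4),'shift',(R.T@(F2W(x,y,z)-s['tcp_pos'])).round(4))
E
python3 -c "
from h import *;step(-12,45,270)"
```

```text
t 0.15 tcpF [-760.7 -282.9  213.7] rot [-179.9   -0.   164.5] f [-0.1  0.9  0.5] gap 0.0952 shift [-0.5699 -0.586  -0.0554]invalid input
```

```bash
python3 -m pendant '[{"gripper":1,"tx":0,"ty":0,"tz":-0.04,"turn":0}]' 30; python3 -m pendant --help
```

```text
time: 0.25
tcp_pos: [0.172, 0.6229, 0.2468]
ee_rot: [-179.2, -0.1, 164.5]
contact_force: [-0.0, 0.5, -0.0]
finger_gap: 0.0909invalid input: not JSON, or not a number
```

```bash
python3 -c "
from h import *;step(-12,45,270)"
```

```text
t 0.25 tcpF [-757.7 -284.3  246.8] rot [-1.792e+02 -1.000e-01  1.645e+02] f [-0.   0.5 -0. ] gap 0.0909 shift [-0.5701 -0.5828 -0.0155]
```

```bash
python3 -m pendant '[{"gripper":1,"tx":-0.03,"ty":-0.03,"tz":-0.015,"turn":8},{"gripper":1,"tx":-0.06,"ty":-0.06,"tz":-0.015,"turn":16},{"gripper":1,"tx":-0.09,"ty":-0.09,"tz":-0.015,"turn":24},{"gripper":1,"tx":-0.12,"ty":-0.12,"tz":-0.015,"turn":32},{"gripper":1,"tx":-0.15,"ty":-0.15,"tz":-0.015,"turn":40},{"gripper":1,"tx":-0.18,"ty":-0.18,"tz":-0.015,"turn":48},{"gripper":1,"tx":-0.21,"ty":-0.21,"tz":-0.015,"turn":56},{"gripper":1,"tx":-0.24,"ty":-0.24,"tz":-0.015,"turn":64},{"gripper":1,"tx":-0.27,"ty":-0.27,"tz":-0.015,"turn":69.4},{"gripper":1,"tx":-0.3,"ty":-0.3,"tz":-0.015,"turn":69.4}]' 30
python3 -c "
from h import *;step(-12,45,270)"
```

```text
time: 1.25
tcp_pos: [0.3828, 0.2557, 0.2695]
ee_rot: [180.0, -0.0, 95.1]
contact_force: [0.7, 0.5, -0.1]
finger_gap: 0.0122
t 1.25 tcpF [-373.2 -106.9  269.5] rot [180.   -0.   95.1] f [ 0.7  0.5 -0.1] gap 0.0122 shift [-0.3611  0.1522 -0.0005]
```

```bash
python3 -m pendant '[{"gripper":1,"tx":-0.04,"ty":0.017,"tz":0,"turn":0},{"gripper":1,"tx":-0.08,"ty":0.034,"tz":0,"turn":0},{"gripper":1,"tx":-0.12,"ty":0.051,"tz":0,"turn":0},{"gripper":1,"tx":-0.16,"ty":0.068,"tz":0,"turn":0},{"gripper":1,"tx":-0.2,"ty":0.085,"tz":0,"turn":0},{"gripper":1,"tx":-0.24,"ty":0.102,"tz":0,"turn":0},{"gripper":1,"tx":-0.28,"ty":0.119,"tz":0,"turn":0},{"gripper":1,"tx":-0.32,"ty":0.136,"tz":0,"turn":0},{"gripper":1,"tx":-0.361,"ty":0.152,"tz":0,"turn":0},{"gripper":1,"tx":-0.361,"ty":0.152,"tz":0,"turn":0}]' 30
cat > look.py <<'E'
import sys,cv2,numpy as np
from workcell import vision
from h import *
tag=sys.argv[1]
ims=[]
for n,(a,b,c,d) in dict(scene=(150,270,225,355),wrist=(0,384,0,512)).items():
    D=vision.get_image(n);np.savez(f'pics/{n}{tag}.npz',**D)
    im=D['color'][a:b,c:d,::-1];ims.append(cv2.resize(im,(int(360*im.shape[1]/im.shape[0]),360)))
o=np.hstack(ims);s=min(1,800/o.shape[1]);cv2.imwrite(f'pics/l{tag}.png',cv2.resize(o,None,fx=s,fy=s))
E
python3 look.py 1; python3 -c "
from h import *;step(-12,45,168)"
```

```text
time: 2.25
tcp_pos: [0.5671, -0.0925, 0.2686]
ee_rot: [-179.9, 0.0, 94.9]
contact_force: [0.4, 1.4, 0.7]
finger_gap: 0.0002
t 2.35 tcpF [-13.5  44.9 268.9] rot [-1.799e+02 -1.000e-01  9.500e+01] f [0.4 0.6 0.6] gap 0.0006 shift [-0.0016  0.0003  0.1009]
```

View pics/l1.png

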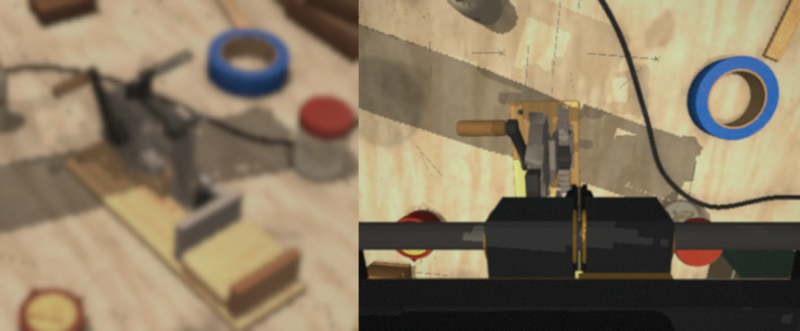

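Run:
```python
from h import *
import cv2
d=load('scene1');print(proj(d,[.567,-.0925,.269]),proj(d,F2W(30,45,183)),proj(d,F2W(-42,-50,146)))
c=np.load('pics/scene1.npz')['color'][:,:,::-1];cv2.imwrite('pics/s1.png',c)
```

```text
[282.26531852 141.02439347] [289.39140629 170.64829689] [250.64885963 179.78182563]
```

View pics/s1.png

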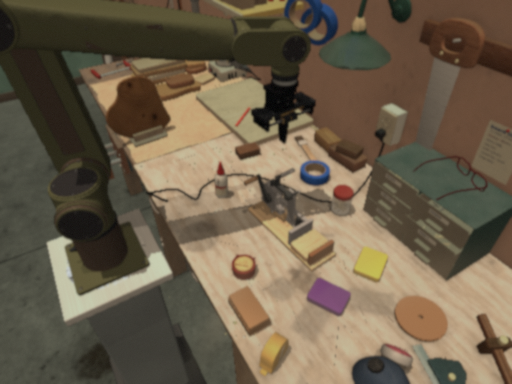

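```bash
python3 -m pendant '[{"gripper":1,"tx":0,"ty":0,"tz":0.035,"turn":0},{"gripper":1,"tx":0,"ty":0,"tz":0.07,"turn":0},{"gripper":1,"tx":0,"ty":0,"tz":0.101,"turn":0},{"gripper":1,"tx":0,"ty":0,"tz":0.101,"turn":0},{"gripper":1,"tx":-0.01,"ty":0,"tz":0.101,"turn":0},{"gripper":1,"tx":-0.02,"ty":0,"tz":0.101,"turn":0},{"gripper":1,"tx":-0.03,"ty":0,"tz":0.101,"turn":0},{"gripper":1,"tx":-0.038,"ty":0,"tz":0.101,"turn":0},{"gripper":1,"tx":-0.046,"ty":0,"tz":0.101,"turn":0}]' 30
python3 look.py 2; python3 -c "
from h import *;step(90,45,168)"
```

```text
time: 3.25
tcp_pos: [0.571, -0.1354, 0.1698]
ee_rot: [179.9, 0.0, 95.1]
contact_force: [1.1, 0.5, 0.6]
finger_gap: 0.0002
t 3.35 tcpF [ 33.4  45.3 169.1] rot [180.    0.   95.1] f [ 0.1  1.6 -0.3] gap 0.0007 shift [-0.0566 -0.0002  0.0012]
```

View pics/l2.png

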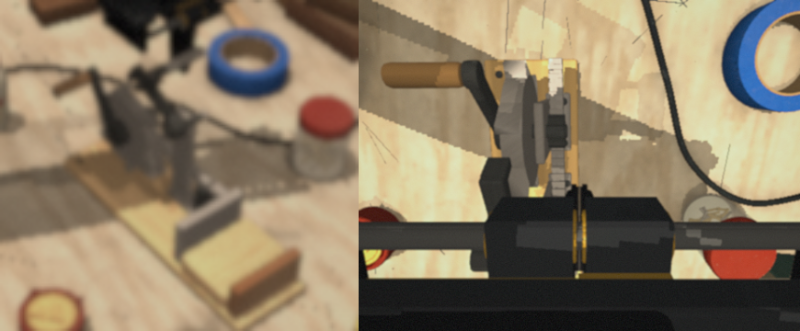

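```bash
python3 -m pendant '[{"gripper":1,"tx":-0.008,"ty":0,"tz":0,"turn":0},{"gripper":1,"tx":-0.016,"ty":0,"tz":0,"turn":0},{"gripper":1,"tx":-0.024,"ty":0,"tz":0,"turn":0},{"gripper":1,"tx":-0.032,"ty":0,"tz":0,"turn":0},{"gripper":1,"tx":-0.038,"ty":0,"tz":0,"turn":0},{"gripper":1,"tx":-0.044,"ty":0,"tz":0,"turn":0},{"gripper":1,"tx":-0.05,"ty":0,"tz":0,"turn":0},{"gripper":1,"tx":-0.057,"ty":0,"tz":0,"turn":0},{"gripper":1,"tx":-0.064,"ty":0,"tz":0,"turn":0},{"gripper":1,"tx":-0.064,"ty":0,"tz":0,"turn":0}]' 30
python3 look.py 3; python3 -c "
from h import *;step(20,45,250)"
```

```text
time: 4.35
tcp_pos: [0.5761, -0.1991, 0.1687]
ee_rot: [-180.0, 0.0, 95.1]
contact_force: [-0.8, -0.1, 0.4]
finger_gap: 0.0005
t 4.45 tcpF [ 96.2  45.1 168.6] rot [-180.    -0.    95.1] f [ 0.4  0.9 -0.4] gap 0.0004 shift [ 0.0762 -0.0001 -0.0814]
```

View pics/l3.png

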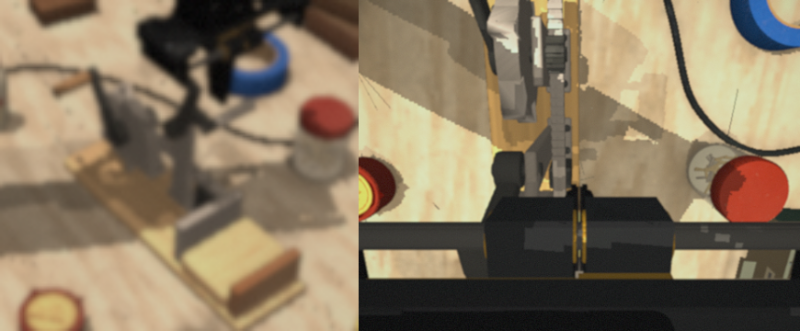

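```bash
python3 -m pendant '[{"gripper":1,"tx":0.03,"ty":0,"tz":0,"turn":0},{"gripper":1,"tx":0.06,"ty":0,"tz":-0.035,"turn":0},{"gripper":1,"tx":0.08,"ty":0,"tz":-0.075,"turn":0},{"gripper":1,"tx":0.11,"ty":-0.03,"tz":-0.075,"turn":0},{"gripper":1,"tx":0.14,"ty":-0.06,"tz":-0.075,"turn":0},{"gripper":1,"tx":0.17,"ty":-0.09,"tz":-0.075,"turn":0},{"gripper":1,"tx":0.181,"ty":-0.097,"tz":-0.04,"turn":0},{"gripper":1,"tx":0.181,"ty":-0.097,"tz":0,"turn":0},{"gripper":1,"tx":0.181,"ty":-0.097,"tz":0.036,"turn":0},{"gripper":1,"tx":0.181,"ty":-0.097,"tz":0.036,"turn":0}]' 30
python3 look.py 4; python3 -c "
from h import *;step(17,-52,132)"
```

```text
time: 5.45
tcp_pos: [0.4589, -0.0255, 0.1272]
ee_rot: [-179.4, -0.2, 95.2]
contact_force: [-0.1, 0.2, -0.1]
finger_gap: 0.0007
t 5.55 tcpF [-85.1 -52.  133. ] rot [-180.    -0.    95.2] f [ 0.2 -0.3  1.5] gap 0.0005 shift [-1.021e-01 -1.000e-04  1.000e-03]
```

View pics/l4.png

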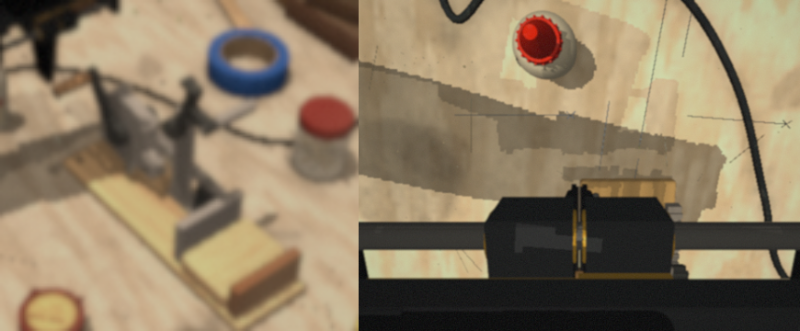

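```bash
python3 -m pendant '[{"gripper":1,"tx":-0.012,"ty":0,"tz":0,"turn":0},{"gripper":1,"tx":-0.022,"ty":0,"tz":0,"turn":0},{"gripper":1,"tx":-0.03,"ty":0,"tz":0,"turn":0},{"gripper":1,"tx":-0.038,"ty":0,"tz":0,"turn":0},{"gripper":1,"tx":-0.046,"ty":0,"tz":0,"turn":0},{"gripper":1,"tx":-0.054,"ty":0,"tz":0,"turn":0},{"gripper":1,"tx":-0.062,"ty":0,"tz":0,"turn":0},{"gripper":1,"tx":-0.07,"ty":0,"tz":0,"turn":0},{"gripper":1,"tx":-0.076,"ty":0,"tz":0,"turn":0},{"gripper":1,"tx":-0.076,"ty":0,"tz":0,"turn":0}]' 30
python3 look.py 5; python3 -c "
from h import *;step(7.5,-52,132)"
```

```text
time: 6.55
tcp_pos: [0.4697, -0.1034, 0.1325]
ee_rot: [-179.9, 0.1, 95.1]
contact_force: [0.0, -0.0, -0.2]
finger_gap: 0.0005
t 6.65 tcpF [ -8.4 -52.4 132.4] rot [-179.9    0.    95.1] f [ 0.2 -0.3 -0.3] gap 0.0004 shift [-0.0159  0.0004  0.0004]
```

View pics/l5.png

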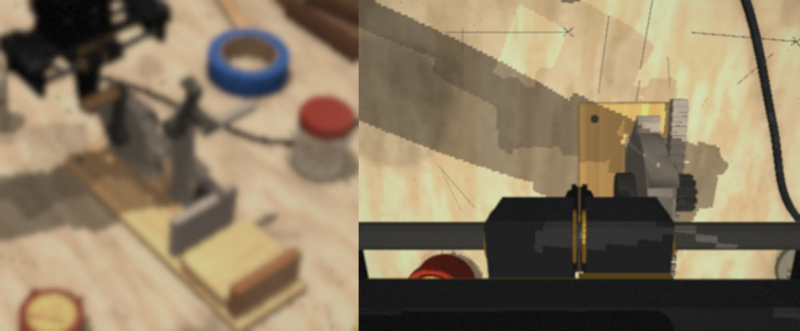

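```bash
python3 -m pendant '[{"gripper":1,"tx":-0.006,"ty":0,"tz":0,"turn":0},{"gripper":1,"tx":-0.011,"ty":0,"tz":0,"turn":0},{"gripper":1,"tx":-0.015,"ty":0,"tz":0,"turn":0},{"gripper":1,"tx":-0.015,"ty":0,"tz":0,"turn":0},{"gripper":1,"tx":0.015,"ty":0,"tz":0,"turn":0},{"gripper":1,"tx":0.04,"ty":0,"tz":-0.01,"turn":0},{"gripper":1,"tx":0.04,"ty":0,"tz":-0.06,"turn":0},{"gripper":1,"tx":0.04,"ty":0,"tz":-0.11,"turn":0},{"gripper":1,"tx":0.08,"ty":0,"tz":-0.14,"turn":0},{"gripper":1,"tx":0.1,"ty":0,"tz":-0.14,"turn":0}]' 30
python3 look.py 6; python3 -c "
from h import *;step(165,45,270)
from workcell import vision
import cv2
d=vision.get_image('top');np.savez('pics/top6.npz',**d)
a=d['color'][145:215,225:345,::-1];cv2.imwrite('pics/top6.png',cv2.resize(a,None,fx=6.5,fy=6.5,interpolation=cv2.INTER_CUBIC))"
```

```text
time: 7.65
tcp_pos: [0.4638, -0.0021, 0.2797]
ee_rot: [179.3, 0.2, 95.1]
contact_force: [0.1, 0.1, -0.1]
finger_gap: 0.0005
t 7.75 tcpF [-110.1  -51.1  274.7] rot [1.798e+02 1.000e-01 9.530e+01] f [-0.2 -0.6  0.2] gap 0.0001 shift [-0.2754  0.0951  0.0055]
```

View pics/l6.png

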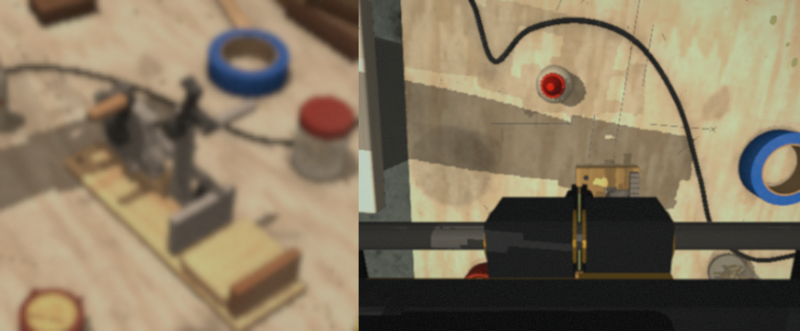

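View pics/top6.png

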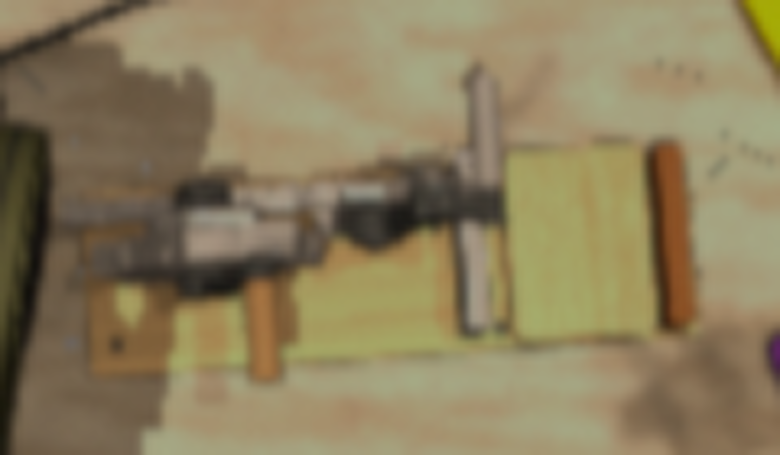

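Run:
```python
from h import *
t=load('top6');C=cloud(t);Z=C[...,2]
m=np.zeros(Z.shape,bool);m[189:204,255:275]=1;m&=(Z>.13)&(Z<.18)
P=C[m];f=np.array([W2F(p) for p in P]);print(len(f),np.median(f,0),f.mean(0))
x=np.median(f[:,0]);print('wheel',np.arcsin(x/75)+.5236)
t0=load('top0');C0=cloud(t0)
for n,Cc in(('0',C0),('6',C)):
    S=Cc[165:200,290:306];q=S[(S[...,2]>.065)&(S[...,2]<.082)];g=np.array([W2F(p) for p in q]);g=g[g[:,1]<0];print(n,'jaw x',g[:,0].mean())
    S=Cc[165:200,245:300].reshape(-1,3)
S=C[150:182,290:312].reshape(-1,3);g=np.array([W2F(p) for p in S if .17<p[2]<.22]);g=g[g[:,1]>15];print('bar',np.median(g,0))
```

```text
76 [ 23.79123648 -49.53957421 162.90088347] [ 23.76536472 -48.95232166 162.49114923]
wheel 0.8463929384770082
0 jaw x 145.52373965006177
6 jaw x 134.166947741194
bar [131.31574565  38.44733562 185.08349974]
```

```bash
python3 -m pendant '[{"gripper":1,"tx":-0.04,"ty":0.014,"tz":0,"turn":0},{"gripper":1,"tx":-0.08,"ty":0.028,"tz":0,"turn":0},{"gripper":1,"tx":-0.12,"ty":0.042,"tz":0,"turn":0},{"gripper":1,"tx":-0.16,"ty":0.056,"tz":0,"turn":0},{"gripper":1,"tx":-0.2,"ty":0.07,"tz":0,"turn":0},{"gripper":1,"tx":-0.24,"ty":0.084,"tz":0,"turn":0},{"gripper":1,"tx":-0.28,"ty":0.097,"tz":0,"turn":0},{"gripper":1,"tx":-0.28,"ty":0.097,"tz":0.035,"turn":0},{"gripper":1,"tx":-0.28,"ty":0.097,"tz":0.07,"turn":0},{"gripper":1,"tx":-0.28,"ty":0.097,"tz":0.106,"turn":0}]' 30
python3 look.py 7; python3 -c "
from h import *;step(105,45,166)"
```

```text
time: 8.8
tcp_pos: [0.5818, -0.2747, 0.164]
ee_rot: [-179.9, -0.0, 95.0]
contact_force: [0.5, -0.7, -0.1]
finger_gap: 0.0006
t 8.9 tcpF [169.8  40.7 158.1] rot [-179.3   -0.4   95.1] f [-0.6  0.3 -0.9] gap 0.0002 shift [ 0.0649  0.0042 -0.0075]
```

View pics/l7.png

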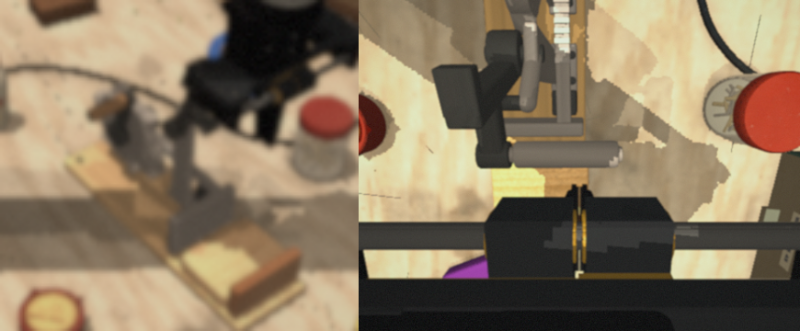

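```bash
python3 -m pendant '[{"gripper":1,"tx":0.01,"ty":0,"tz":0,"turn":0},{"gripper":1,"tx":0.018,"ty":0,"tz":0,"turn":0},{"gripper":1,"tx":0.026,"ty":0,"tz":0,"turn":0},{"gripper":1,"tx":0.034,"ty":0,"tz":0,"turn":0},{"gripper":1,"tx":0.042,"ty":0,"tz":0,"turn":0},{"gripper":1,"tx":0.05,"ty":0,"tz":0,"turn":0},{"gripper":1,"tx":0.056,"ty":0,"tz":0,"turn":0},{"gripper":1,"tx":0.062,"ty":0,"tz":0,"turn":0},{"gripper":1,"tx":0.068,"ty":0,"tz":0,"turn":0},{"gripper":1,"tx":0.068,"ty":0,"tz":0,"turn":0}]' 30
python3 look.py 8; python3 -c "
from h import *;step(105,45,166)"
```

```text
time: 9.9
tcp_pos: [0.5766, -0.2043, 0.1665]
ee_rot: [-180.0, -0.0, 95.2]
contact_force: [0.6, -0.3, 0.5]
finger_gap: 0.0003
t 10.0 tcpF [102.9  45.2 166.6] rot [-180.     0.    95.2] f [0.  0.  0.5] gap 0.0004 shift [-0.0021 -0.0002  0.0006]
```

View pics/l8.png

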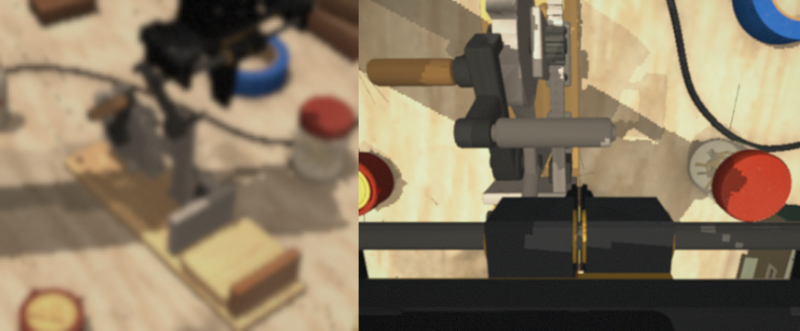

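```bash
python3 -m pendant '[{"gripper":1,"tx":-0.02,"ty":0,"tz":0,"turn":0},{"gripper":1,"tx":-0.05,"ty":0,"tz":-0.03,"turn":0},{"gripper":1,"tx":-0.05,"ty":0.03,"tz":-0.07,"turn":0},{"gripper":1,"tx":-0.05,"ty":0.06,"tz":-0.1,"turn":0},{"gripper":1,"tx":-0.05,"ty":0.06,"tz":-0.12,"turn":0}]' 30
python3 look.py 9; python3 -c "
from h import *;step(105,45,166)
from workcell import vision
import cv2
d=vision.get_image('top');np.savez('pics/top9.npz',**d)
a=d['color'][145:215,225:345,::-1];cv2.imwrite('pics/top9.png',cv2.resize(a,None,fx=6.5,fy=6.5,interpolation=cv2.INTER_CUBIC))"
```

```text
time: 10.5
tcp_pos: [0.6438, -0.2513, 0.2894]
ee_rot: [179.8, 0.1, 95.1]
contact_force: [0.2, -0.0, 0.0]
finger_gap: 0.0003
t 10.6 tcpF [155.3 107.1 291. ] rot [179.7   0.2  95.1] f [0.4 0.7 0.9] gap 0.0005 shift [ 0.0508 -0.0628  0.1244]
```

View pics/l9.png

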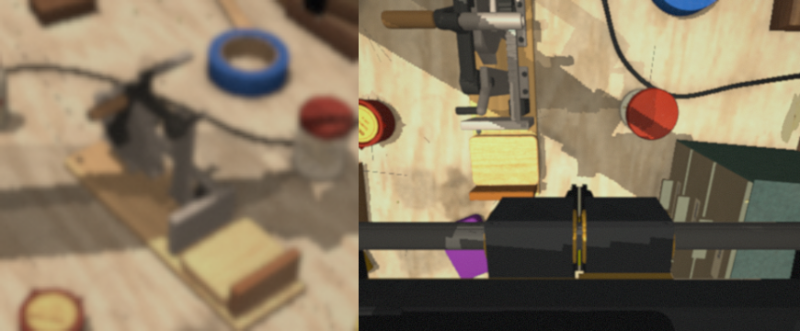

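View pics/top9.png

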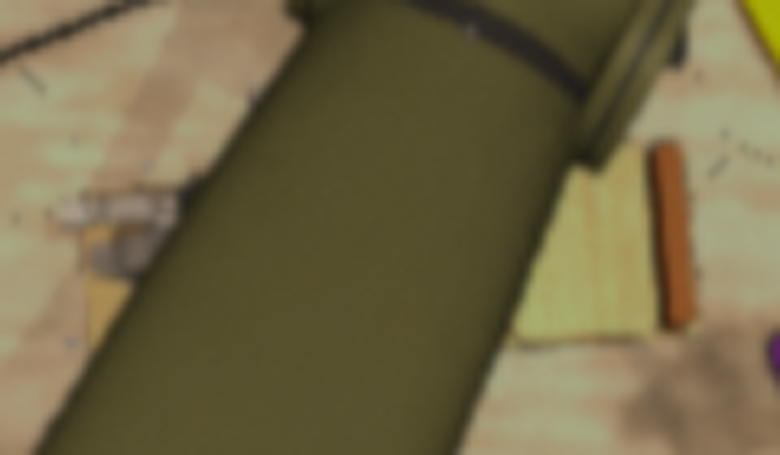

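```bash
python3 -m pendant '[{"gripper":1,"tx":0.04,"ty":0,"tz":0,"turn":0},{"gripper":1,"tx":0.08,"ty":0,"tz":0,"turn":0},{"gripper":1,"tx":0.12,"ty":0,"tz":0,"turn":0},{"gripper":1,"tx":0.16,"ty":0,"tz":0,"turn":0},{"gripper":1,"tx":0.2,"ty":0,"tz":0,"turn":0},{"gripper":1,"tx":0.24,"ty":-0.03,"tz":0,"turn":0},{"gripper":1,"tx":0.28,"ty":-0.06,"tz":0,"turn":0},{"gripper":1,"tx":0.32,"ty":-0.09,"tz":0,"turn":0},{"gripper":1,"tx":0.36,"ty":-0.12,"tz":0,"turn":0},{"gripper":1,"tx":0.36,"ty":-0.12,"tz":0,"turn":0}]' 30
python3 look.py 10
python3 - <<'E'
from h import *;step(105,45,166)
from workcell import vision
import cv2
t=d=vision.get_image('top');np.savez('pics/top10.npz',**d)
a=d['color'][145:215,225:345,::-1];cv2.imwrite('pics/top10.png',cv2.resize(a,None,fx=6.5,fy=6.5,interpolation=cv2.INTER_CUBIC))
for n in ('top0','top10'):
    C=cloud(load(n));g=C[150:182,245:300].reshape(-1,3);g=np.array([W2F(p) for p in g if .165<p[2]<.23]);g=g[(g[:,1]>20)&(g[:,1]<62)];print(n,'bar',len(g),np.median(g,0),g[:,0].min(),g[:,0].max())
    S=C[180:206,235:285];q=np.array([W2F(p) for p in S[(S[...,2]>.13)&(S[...,2]<.18)]]);q=q[q[:,1]<-28];print('handle',np.median(q,0),np.arcsin(np.median(q[:,0])/75)+.5236)
    S=C[165:200,290:306];q=S[(S[...,2]>.065)&(S[...,2]<.082)];g=np.array([W2F(p) for p in q]);g=g[g[:,1]<0];print('jaw x',g[:,0].mean())
E
```

```text
time: 11.65
tcp_pos: [0.4853, 0.1008, 0.2845]
ee_rot: [-179.8, -0.1, 95.4]
contact_force: [0.6, -0.3, 0.7]
finger_gap: 0.0002
t 11.75 tcpF [-207.   -16.1  284.9] rot [-179.9    0.    95.2] f [ 0.3  0.6 -0.7] gap 0.0005 shift [-0.312   0.0607  0.119 ]
top0 bar 63 [ 30.32336237  42.6360508  188.08615779] 23.613721820761544 104.28786946550763
handle [-43.52132874 -50.14457095 151.27541943] -0.09547783482240202
jaw x 145.52373965006177
top10 bar 63 [ 29.96798666  42.19714014 188.38812347] 23.562430322976546 101.53445089077009
handle [ 23.82659043 -49.67645959 162.18595973] 0.8468900372907371
jaw x 134.25849666057138
```

View pics/top10.png

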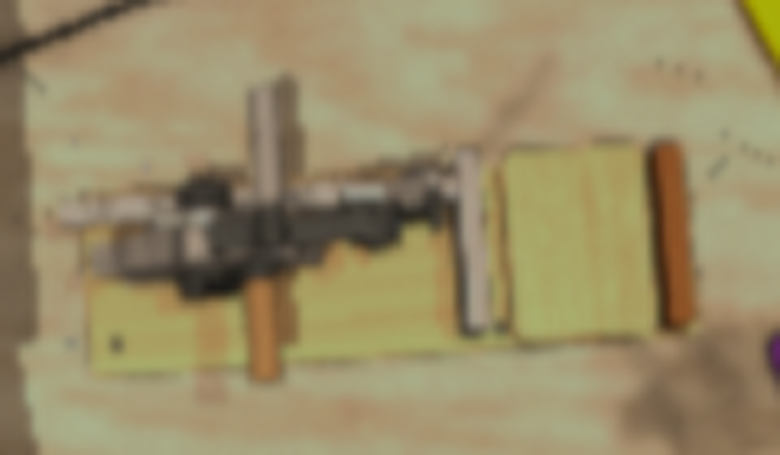

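View pics/l10.png

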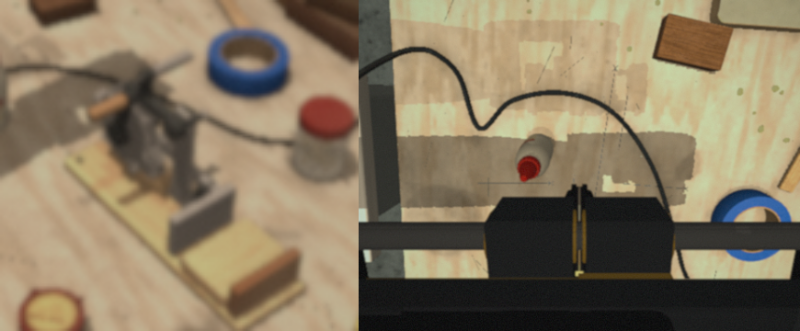

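The top view shows the bar back at x 30, z 188 (sleeve top), which is where it was with the pawl fully down. The wheel stands at 0.85, the board has not moved, and the bystanders in view are in place.

```bash
python3 -c "
from workcell import r
print(r.finish_job())"
```

```text
the job is handed in; nothing more can be done
None
```

The job is handed in. The pawl was tipped over onto its stop, the wheel turned back one notch, and the pawl pushed back so it dropped into the next gap. All of it was done by pushing with the shut fingertips, in about 12 s of the 56 s allowed.

| Check (top-camera depth, clamp frame) | Before | After |
|---|---|---|
| Cross bar x / height (top of sleeve) | 30.3 / 188.1 mm | 30.0 / 188.4 mm, so the pawl is fully down |
| Wheel turn | -0.10 rad | 0.85 rad (allowed 0.65 to 1.05) |
| Jaw x (top edge of the jaw) | 145.5 mm | 134.3 mm, so drawn back about 11 mm |

- **Pawl on its stop:** before I turned the wheel, one picture showed the pawl tipped over. After the turn the bar measured x 131, z about 178 at its axis, which matches resting on the stop.
- **Board:** it is still lying in the clamp at the same place in the top view.
- **Bystanders:** those in view look unmoved, judged by eye rather than measured.
- **Forces:** every reading taken between moves was within 2 N.
- **Failures:** the first pendant call was refused because rows must list every key. Nothing moved, and no check disagreed.

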